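# Slide a refill canister out and take off its quarter-turn cap, whichever way it loosens

### The job

Get the left-hand refill canister (left as seen from the robot) ready for topping up: pull it by its grip along its lane, out from under the shelf, until it rests against the lip at the front of the rack, then loosen its quarter-turn cap, lift it off and finish with the cap held in the gripper well clear above the filler neck. The two canisters look alike but one cap has an ordinary thread and the other a reverse thread, and nothing shows which is which, so try the cap both ways to feel which way it gives; a cap that is still locked lifts the canister with it. Keep the canister standing in its lane, leave the other canister with its cap on, and do not disturb the hand stamp and the tin of pins beside the rack.

Things in the scene. Friction and masses are not known exactly. Their poses are not given: they have to be found in the camera images.
- rack: Grey steel rack, fixed, 355 x 206 mm, two lanes along its x for the canisters, centred at y = +0.050 (left) and -0.050 (right). Origin: on the counter, midway between the lanes; x to its back, y to its left; turned by up to 12 degrees. Floor sheet 4 mm thick, rails up to z = 0.026. Side sheets at y = +-0.100 below the shelf.
- lip (a point): Middle of the top inner edge of the rack's front lip, at (-0.150, 0, 0.018) of the rack. A canister rests against the lip when its origin is at x = -0.070 of the rack.
- shelf_edge (a point): Middle of the lower front edge of the rack's upper shelf, at (0.078, 0, 0.166) of the rack. The shelf runs from here 125 mm to the back, is 14 mm thick, carries spools and a pad (up to z = 0.222) and covers the caps of canisters that are pushed back.
- can_a: White plastic refill canister, 160 x 80 x 96 mm (x, y, z) plus grip and neck, 0.55 to 1.0 kg, loose, in one of the rack's two lanes (which one varies), its origin 0.055 to 0.070 along the rack's x at first. Origin: centre of underside; x points to its back, away from the robot, z up. 2 mm of play to either side in the lane, so it cannot turn; it slides easily (friction 0.2 to 0.3).
- can_a_grip (a point): Middle of the grip bar at the front end of can_a's top: bar along the canister's x, 56 mm long, 16 mm wide (y), 14 mm high. This point is at (-0.046, 0, 0.123) of the canister; bar top 7 mm above it; the canister's flat top 27 mm below it.
- can_a_neck (a point): Axis of can_a's filler neck at the height of the cap's seat, (0.045, 0, 0.100) of the canister; neck 45 mm wide with its ramps, its top 13 mm above this point.
- cap_a: Grey ribbed cap of can_a, 56 mm diameter, 31 mm high, 40 g, loose. Origin: centre of underside, at the neck point when on. Starts locked: tightening, it stops within a few degrees; loosening, it turns freely without rising, lifts straight off after 65 degrees or more, stops at 140. Anticlockwise from above or clockwise to loosen: must be found out; the two caps differ. 1 to 2 mm of play.
- can_b: White plastic refill canister, 160 x 80 x 96 mm (x, y, z) plus grip and neck, 0.55 to 1.0 kg, loose, in one of the rack's two lanes (which one varies), its origin 0.055 to 0.070 along the rack's x at first. Origin: centre of underside; x points to its back, away from the robot, z up. 2 mm of play to either side in the lane, so it cannot turn; it slides easily (friction 0.2 to 0.3).
- can_b_grip (a point): Middle of the grip bar at the front end of can_b's top: bar along the canister's x, 56 mm long, 16 mm wide (y), 14 mm high. This point is at (-0.046, 0, 0.123) of the canister; bar top 7 mm above it; the canister's flat top 27 mm below it.
- can_b_neck (a point): Axis of can_b's filler neck at the height of the cap's seat, (0.045, 0, 0.100) of the canister; neck 45 mm wide with its ramps, its top 13 mm above this point.
- cap_b: Grey ribbed cap of can_b, 56 mm diameter, 31 mm high, 40 g, loose. Origin: centre of underside, at the neck point when on. Starts locked: tightening, it stops within a few degrees; loosening, it turns freely without rising, lifts straight off after 65 degrees or more, stops at 140. Anticlockwise from above or clockwise to loosen: must be found out; the two caps differ. 1 to 2 mm of play.
- stamp: Wooden hand stamp, 28 x 54 x 71 mm, loose, standing on the counter to the left of the rack; origin at the centre of its underside. Bystander.
- pin_tin: Round open tin of pins, 69 mm diameter, 20 mm high, loose, on the counter to the right of the rack; origin at the centre of its underside. Bystander.
Mind the look-alikes: they are no part of the job. Leave any green or purple look-alike of the cap_b alone.

How it is judged (in metres and radians):
On the way:
1. the left-hand canister has been pulled out along its lane to the front lip (within 15 mm), standing, its cap still on (((y of can_a in the frame of rack above 0 m and x of can_a in the frame of rack below -0.055 m and height (world z) of can_a below 0.01 m and angle between can_a's own z axis and vertical below 0.06 rad and z of cap_a in the frame of can_a below 0.108 m and horizontal distance between cap_a and can_a_neck below 0.008 m) or (y of can_b in the frame of rack above 0 m and x of can_b in the frame of rack below -0.055 m and height (world z) of can_b below 0.01 m and angle between can_b's own z axis and vertical below 0.06 rad and z of cap_b in the frame of can_b below 0.108 m and horizontal distance between cap_b and can_b_neck below 0.008 m))), for 0.2 s.
At the end, for the whole second after the job is handed in: The left-hand canister stands in its lane within 15 mm of the front lip; its cap is held still in the gripper, at least 40 mm above its seat on the neck, touching neither canisters nor rack; the other canister is still at the back of its lane with its cap on (((y of can_a in the frame of rack above 0 m and x of can_a in the frame of rack below -0.055 m and height (world z) of can_a below 0.01 m and angle between can_a's own z axis and vertical below 0.06 rad and z of cap_b in the frame of can_b below 0.108 m and horizontal distance between cap_b and can_b_neck below 0.008 m and z of cap_a in the frame of can_a above 0.14 m and height (world z) of cap_a above 0.14 m and contact force between the fingers and cap_a above 1 N and linear speed of cap_a below 0.03 m/s and contact force between cap_a and can_a below 0.05 N and contact force between cap_a and rack below 0.05 N and contact force between cap_a and can_b below 0.05 N and x of can_b in the frame of rack above 0.02 m) or (y of can_b in the frame of rack above 0 m and x of can_b in the frame of rack below -0.055 m and height (world z) of can_b below 0.01 m and angle between can_b's own z axis and vertical below 0.06 rad and z of cap_a in the frame of can_a below 0.108 m and horizontal distance between cap_a and can_a_neck below 0.008 m and z of cap_b in the frame of can_b above 0.14 m and height (world z) of cap_b above 0.14 m and contact force between the fingers and cap_b above 1 N and linear speed of cap_b below 0.03 m/s and contact force between cap_b and can_b below 0.05 N and contact force between cap_b and rack below 0.05 N and contact force between cap_b and can_a below 0.05 N and x of can_a in the frame of rack above 0.02 m))); the arm keeps its last pose, push and grip.
It fails at once if a canister lifted more than 20 mm off the rack or tipped (height (world z) of any of can_a, can_b above 0.024 m or angle between any of can_a, can_b's own z axis and vertical above 0.25 rad).
It fails at once if the right-hand canister pulled more than 30 mm out of place, or its cap taken off ((y of can_a in the frame of rack above 0 m and (distance of can_b from where it was at the start of the episode above 0.03 m or z of cap_b in the frame of can_b above 0.113 m)) or (y of can_b in the frame of rack above 0 m and (distance of can_a from where it was at the start of the episode above 0.03 m or z of cap_a in the frame of can_a above 0.113 m))).
It fails at once if the hand stamp or the tin of pins moved more than 30 mm (distance of any of stamp, pin_tin from where it was at the start of the episode above 0.03 m).
It also fails if it takes over 58 s, if anything falls off the work surface, if the arm or the gripper's body presses on something with over 40 N, if the wrist force passes 120 N, or if a joint passes its speed limit or range.

### The arm

A 6-joint arm with a two-finger parallel gripper is mounted at the origin on a cart in front of the work surface, level with it; the furniture and walls round the work are solid. World frame = base frame: x ahead of the robot, y to its left, z up, the work surface at z = 0. Lengths are in m, angles in degrees, forces in N, time in s.
With the tool pointing down it reaches from about 0.15 to 0.775 m from the base axis. Payload 6.1 kg.
Tool frame: the origin (TCP) lies between the finger pads; the fingertips stand 25 mm ahead of it and the grasp point (between the pads) lies 6 mm ahead of it; z points along the fingers, y is the line along which they close (so a half turn about z gives the same grasp; the last joint's range is limited). The gripper opens to 85 mm and grips with 20 to 120 N. Pads are 22 mm wide; open, the fingers measure 114 mm over their backs; the gripper's body (76 mm by 85 mm) begins 54 mm behind the grasp point. The pads swing forward as they close: fully open they stand 13 mm farther back than shut.
Start: joints at [63.484, 7.208, -2.269, 80.523, 0, 90], TCP at [0.234, 0.47, 0.256] pointing down, gripper open.
Joint ranges: [-155.77, 155.77], [-54.66, 111.73], [-72.52, 77.12], [-102.08, 115.82], [-83.92, 84.16], [-180, 180]. Speed limits (degrees/s): [136.94, 136.94, 172.46, 180, 180, 180].

### API

Orientations are given as a 3x3 rotation matrix whose columns are the frame's x, y, z axes.
In Python, from bench import robot gives the robot as it stands.
- The arm moves only by the shell command python3 -m jog 'ROWS'. ROWS is JSON, a list of rows, each an object of numbers: "gripper": the opening, from -1 (shut) to 1 (fully open); "dx", "dy", "dz": the shift along the world's x, y, z as a fraction of full scale; "twist": the turn about the world's z as a fraction of full scale. In form: [{"gripper": .., "dx": .., "dy": .., "dz": .., "twist": ..}, ...]. A call has exactly 5 rows; each row is the pose to reach, as a shift and turn from the pose commanded when the call began; what a row does not reach only later rows make up. Full scale, the value 1, is 0.5 m for a shift and 30 degrees for a turn. A row lasts 1/12 s, in which the tool goes at most 41.7 mm and 7.16 degrees, less where a joint would pass 70% of its speed; a pose out of reach is approached as far as the arm can. A call with a number of a shift or a turn outside -1 to 1 is refused whole. A call with a gripper value outside its range is refused whole. The fingers move at their own pace and stop on an object; the grip force is fixed at half the most. Time passes only in rows, so rows that repeat a pose let the fingers close, or fill a call up. It gives the time, the measured TCP pose, the force, the opening and the grip force at its end, in the units of the state.
- robot.observe(): the state, without advancing time (a new reading comes with each control period).
- robot.read_camera(name): name is "side" or "top" or "wrist"; returns the picture (400x640x3 uint8, blue, green, red); there is no depth.
- robot.camera_params(name): a dict with "fx", "fy", "cx", "cy" (pixels), "extrinsics" (4x4, takes a point from world to camera coordinates). Camera axes: x right, y down, z forward; pixel columns grow to the right and rows downward; lengths in m; the calibration is good to about 2 mm. A picture is of the moment at which its call begins: read the wrist's pose just before it. camera_params takes no time and is no camera call; for the wrist camera it gives the pose at the moment of the call.
- robot.job_done(): hands the job in; it is judged then, once.
The state is a dict: "time": time; "joints": joint angles; "qvel": joint speeds; "joint_torque": joint torques, N m; "position": TCP position; "tcp_rot": TCP orientation; "contact_force": force on the tool from outside, world axes, zero at the start; "ft_torque": the same for the moment, N m; "gripper_width": opening from 0.0 (shut) to 1.0 (fully open); "grasp_force": force on a finger pad.
Only numpy, scipy, OpenCV 4.12 (cv2) and the standard library are available. Lean on these libraries where they do the work, as an engineer would, in place of code of your own. Each camera call takes 0.05 s, during which the arm holds its last target. There are 200 camera calls.

## Working session

There is one attempt and no reset: what is moved stays moved. The work goes in short steps, Python scripts to look and compute and a shell command to move; the robot and the scene stay as the last step left them, time stands still between calls to the robot, and variables do not carry over. Pictures are saved under pics/ and viewed, at most 10 in all, crops included, and the job is handed in when it is done.

```bash
mkdir -p pics; cat > h.py <<'E'
import numpy as np, cv2
from bench import robot
def P(c): return robot.camera_params(c)
def proj(c,p,k=None):
    k=k or P(c);E=np.array(k["extrinsics"]);q=E[:3,:3]@np.array(p,float)+E[:3,3]
    return np.array([k["fx"]*q[0]/q[2]+k["cx"],k["fy"]*q[1]/q[2]+k["cy"]])
def ray(c,u,v,z,k=None):
    k=k or P(c);E=np.array(k["extrinsics"]);R=E[:3,:3];o=-R.T@E[:3,3]
    d=R.T@np.array([(u-k["cx"])/k["fx"],(v-k["cy"])/k["fy"],1]);return o+d*(z-o[2])/d[2]
E
python3 - <<'E'
from h import *
for c in("top","side"):
    im=robot.read_camera(c);cv2.imwrite(f"pics/{c}1.png",im)
    E=np.array(P(c)["extrinsics"]);print(c,-E[:3,:3].T@E[:3,3],E[2,:3])
s=robot.observe();print({k:np.round(v,3).tolist() for k,v in s.items()})
E
```

```text
top [0.41234538 0.05302113 0.95916364] [ 0.22097542  0.01322136 -0.97518976]
side [ 0.2713654  -0.59148881  0.68134541] [ 0.35644759  0.70484447 -0.61330203]
{'time': 0.1, 'joints': [63.483, 7.238, -2.32, 80.525, -0.001, 90.0], 'qvel': [0.056, 0.058, 0.149, 0.046, 0.009, 0.031], 'joint_torque': [0.001, -43.69, 35.361, 0.014, 0.0, -0.0], 'position': [0.234, 0.469, 0.256], 'tcp_rot': [[-0.895, 0.446, -0.001], [0.446, 0.895, -0.001], [-0.0, -0.001, -1.0]], 'contact_force': [0.406, 0.194, -0.573], 'ft_torque': [-0.01, 0.032, -0.045], 'grasp_force': 0.0, 'gripper_width': 0.997}
```

View pics/top1.png

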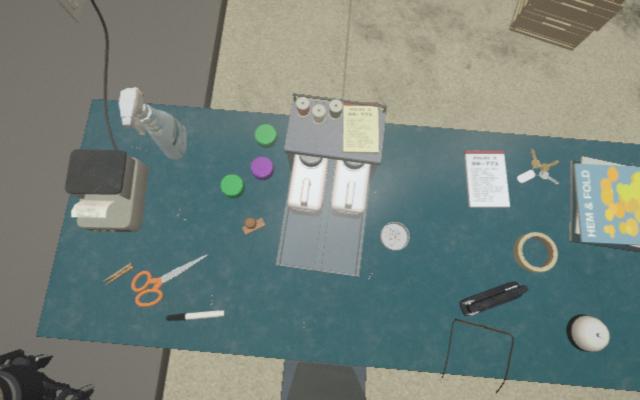

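View pics/side1.png

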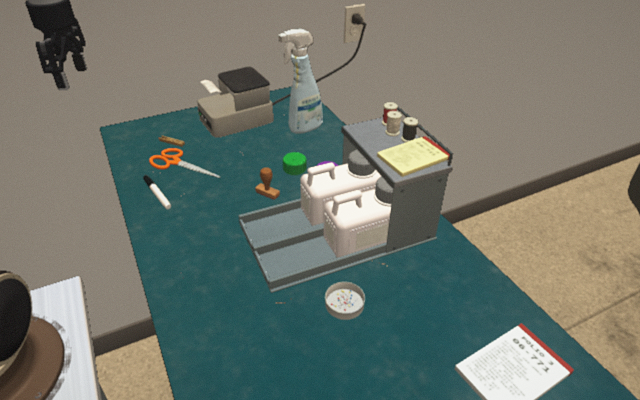

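The top view shows the left canister's grip at about (306,190) and the right canister's at (351,190). The look-alike caps are green at (265,135) and (232,185), and purple at (262,167). The stamp is at (252,226) and the tin at (395,236). My target is the grip at (306,190), so I'll check it in a close crop.

```bash
python3 - <<'E'
import cv2
im=cv2.imread("pics/top1.png")[140:284,265:385]
cv2.imwrite("pics/c1.png",cv2.resize(im,None,fx=4,fy=4,interpolation=cv2.INTER_CUBIC))
E
```

```text
(no output)
```

View pics/c1.png

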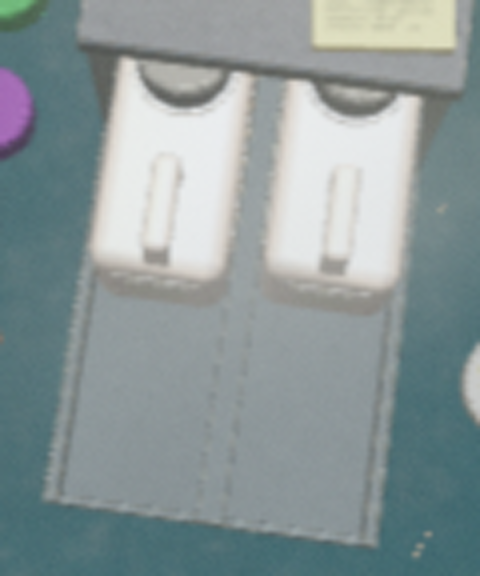

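The crop shows two white canisters under the shelf. The left one's grip bar runs from (168,155) to (155,248) in the crop. The rack's front corners are at (47,499) and (377,545).

```bash
python3 - <<'E'
from h import *
f=lambda x,y:(265+x/4,140+y/4)
g=lambda n,x,y,z:(print(n,np.round(ray("top",*f(x,y),z),4)),ray("top",*f(x,y),z))[1]
a=g("barback",168,154,.134);b=g("barfront",155,248,.134)
print("len",np.linalg.norm(a-b),"yaw",np.degrees(np.arctan2(*(a-b)[[1,0]])),"mid",(a+b)/2)
a2=g("Rback",344,166,.134);b2=g("Rfront",337,260,.134);print("mid",(a2+b2)/2,np.degrees(np.arctan2(*(a2-b2)[[1,0]])),np.linalg.norm(a-a2))
l=g("FL",45,499,.018);r=g("FR",377,545,.018);print(np.linalg.norm(l-r),np.degrees(np.arctan2(-(l-r)[0],(l-r)[1])))
s=g("SL",80,46,.166);t=g("SR",463,97,.166);print(np.linalg.norm(s-t),np.degrees(np.arctan2(-(s-t)[0],(s-t)[1])))
c1=g("capL",182,106,.104+.0);
E
```

```text
barback [0.6536 0.1004 0.134 ]
barfront [0.5996 0.1023 0.134 ]
len 0.05406436562445835 yaw -2.089677891213224 mid [0.62658001 0.10134008 0.134     ]
Rback [0.6554 0.0024 0.134 ]
Rfront [0.6017 0.0024 0.134 ]
mid [0.62857406 0.00238515 0.134     ] -0.05649914512131521 0.09801286497804286
FL [0.4654 0.1602 0.018 ]
FR [ 0.4558 -0.0411  0.018 ]
0.20150137114932956 -2.7419360393877503
SL [0.7007 0.1519 0.166 ]
SR [ 0.6903 -0.0569  0.166 ]
0.2091320103865118 -2.844624311531006
capL [0.692  0.0968 0.104 ]
```

```bash
python3 -m jog '[{"gripper":1,"dx":0.05,"dy":-0.05,"dz":0,"twist":0.2},{"gripper":1,"dx":0.1,"dy":-0.1,"dz":0,"twist":0.4},{"gripper":1,"dx":0.16,"dy":-0.15,"dz":0,"twist":0.6},{"gripper":1,"dx":0.21,"dy":-0.2,"dz":0,"twist":0.79},{"gripper":1,"dx":0.26,"dy":-0.25,"dz":0,"twist":0.79}]'; python3 -c "
from h import *
s=robot.observe();print(np.round(s['joints'],1),np.round(s['tcp_rot'],3).tolist())"
```

```text
time: 0.52
position: [0.3652, 0.3434, 0.2559]
tcp_rot: [[-0.999, 0.044, -0.0], [0.044, 0.999, -0.0], [0.0, -0.0, -1.0]]
contact_force: [1.2, 0.0, 0.8]
gripper_width: 1.003
grasp_force: 0.0
[43.2  4.7 -5.2 80.2 -0.  45.8] [[-0.999, 0.044, -0.0], [0.044, 0.999, -0.0], [0.0, -0.0, -1.0]]
```

```bash
python3 -m jog '[{"gripper":1,"dx":0.05,"dy":-0.05,"dz":0,"twist":0},{"gripper":1,"dx":0.11,"dy":-0.1,"dz":0,"twist":0},{"gripper":1,"dx":0.16,"dy":-0.15,"dz":0,"twist":0},{"gripper":1,"dx":0.22,"dy":-0.2,"dz":0,"twist":0},{"gripper":1,"dx":0.27,"dy":-0.25,"dz":0,"twist":0}]'
python3 -m jog '[{"gripper":1,"dx":0.05,"dy":-0.05,"dz":0,"twist":0},{"gripper":1,"dx":0.1,"dy":-0.1,"dz":-0.02,"twist":0},{"gripper":1,"dx":0.15,"dy":-0.15,"dz":-0.04,"twist":0},{"gripper":1,"dx":0.2,"dy":-0.2,"dz":-0.06,"twist":0},{"gripper":1,"dx":0.24,"dy":-0.236,"dz":-0.08,"twist":0}]'
python3 - <<'E'
from h import *
s=robot.observe();print(s["position"]);k=P("wrist");im=robot.read_camera("wrist");cv2.imwrite("pics/w1.png",im)
c,q=np.cos(np.radians(-2.75)),np.sin(np.radians(-2.75))
for x in(-.028,.028):
  print(proj("wrist",[.6275+x*c,.1013+x*q,.134],k))
E
```

```text
time: 0.93
position: [0.5007, 0.2181, 0.2559]
tcp_rot: [[-0.999, 0.049, -0.0], [0.049, 0.999, -0.0], [0.0, -0.0, -1.0]]
contact_force: [0.8, 0.6, 0.3]
gripper_width: 1.002
grasp_force: 0.0
time: 1.35
position: [0.6207, 0.0994, 0.2152]
tcp_rot: [[-0.999, 0.051, -0.001], [0.051, 0.999, -0.001], [0.001, -0.001, -1.0]]
contact_force: [0.3, 0.3, 0.5]
gripper_width: 0.999
grasp_force: 0.0
[0.6207302  0.09939937 0.21518014]
[319.68384979 192.83623729]
[319.69625264 271.02214951]
```

View pics/w1.png

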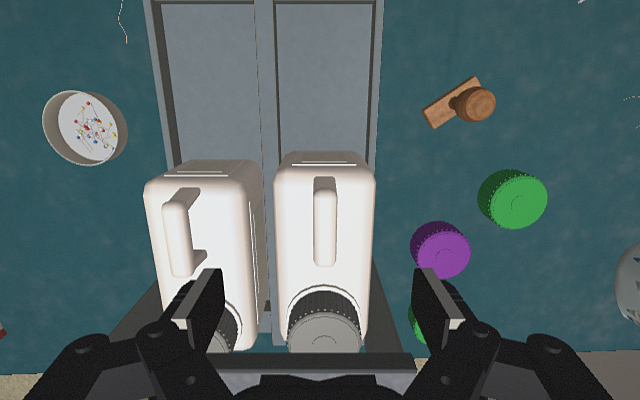

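The wrist view shows the left canister's bar at about (325,222), between the fingers. The bar lies within about 4 mm of the top-view estimate, so I'll go down.

```bash
python3 -m jog '[{"gripper":1,"dx":0,"dy":0.001,"dz":-0.05,"twist":0},{"gripper":1,"dx":0,"dy":0.002,"dz":-0.1,"twist":0},{"gripper":1,"dx":0,"dy":0.002,"dz":-0.164,"twist":0},{"gripper":1,"dx":0,"dy":0.002,"dz":-0.164,"twist":0},{"gripper":0.5,"dx":0,"dy":0.002,"dz":-0.164,"twist":0}]'
```

```text
time: 1.82
position: [0.6178, 0.1026, 0.1326]
tcp_rot: [[-0.999, 0.049, -0.005], [0.049, 0.999, -0.001], [0.005, -0.001, -1.0]]
contact_force: [0.6, 0.9, 0.6]
gripper_width: 0.886
grasp_force: 0.0
```

```bash
for i in 1 2; do python3 -m jog '[{"gripper":-1,"dx":0,"dy":0,"dz":0,"twist":0},{"gripper":-1,"dx":0,"dy":0,"dz":0,"twist":0},{"gripper":-1,"dx":0,"dy":0,"dz":0,"twist":0},{"gripper":-1,"dx":0,"dy":0,"dz":0,"twist":0},{"gripper":-1,"dx":0,"dy":0,"dz":0,"twist":0}]'; done
```

```text
time: 2.23
position: [0.62, 0.1031, 0.1358]
tcp_rot: [[-0.999, 0.049, 0.002], [0.049, 0.999, 0.001], [-0.002, 0.001, -1.0]]
contact_force: [1.1, 1.7, -1.2]
gripper_width: 0.17
grasp_force: 58.5
time: 2.65
position: [0.62, 0.1031, 0.1358]
tcp_rot: [[-0.999, 0.049, 0.002], [0.049, 0.999, 0.001], [-0.002, 0.001, -1.0]]
contact_force: [-0.8, 1.3, 5.9]
gripper_width: 0.174
grasp_force: 59.5
```

```bash
python3 -m jog '[{"gripper":-1,"dx":-0.02,"dy":0.001,"dz":0,"twist":0},{"gripper":-1,"dx":-0.05,"dy":0.0025,"dz":0,"twist":0},{"gripper":-1,"dx":-0.08,"dy":0.004,"dz":0,"twist":0},{"gripper":-1,"dx":-0.1,"dy":0.005,"dz":0,"twist":0},{"gripper":-1,"dx":-0.1,"dy":0.005,"dz":0,"twist":0}]'
```

```text
time: 3.07
position: [0.5682, 0.1054, 0.1358]
tcp_rot: [[-0.999, 0.049, 0.001], [0.049, 0.999, 0.0], [-0.001, 0.0, -1.0]]
contact_force: [-5.5, -0.3, 10.4]
gripper_width: 0.177
grasp_force: 61.3
```

```bash
python3 -m jog '[{"gripper":-1,"dx":-0.03,"dy":0.0015,"dz":0,"twist":0},{"gripper":-1,"dx":-0.06,"dy":0.003,"dz":0,"twist":0},{"gripper":-1,"dx":-0.09,"dy":0.0045,"dz":0,"twist":0},{"gripper":-1,"dx":-0.12,"dy":0.006,"dz":0,"twist":0},{"gripper":-1,"dx":-0.12,"dy":0.006,"dz":0,"twist":0}]'
```

```text
time: 3.48
position: [0.5077, 0.1084, 0.1357]
tcp_rot: [[-0.999, 0.049, 0.001], [0.049, 0.999, 0.001], [-0.001, 0.001, -1.0]]
contact_force: [-7.1, 0.1, 12.9]
gripper_width: 0.175
grasp_force: 61.5
```

```bash
python3 -m jog '[{"gripper":-1,"dx":-0.008,"dy":0.0004,"dz":0,"twist":0},{"gripper":-1,"dx":-0.016,"dy":0.0008,"dz":0,"twist":0},{"gripper":-1,"dx":-0.02,"dy":0.001,"dz":0,"twist":0},{"gripper":-1,"dx":-0.024,"dy":0.0012,"dz":0,"twist":0},{"gripper":-1,"dx":-0.024,"dy":0.0012,"dz":0,"twist":0}]'
```

```text
time: 3.9
position: [0.4987, 0.109, 0.1357]
tcp_rot: [[-0.999, 0.049, 0.004], [0.049, 0.999, 0.0], [-0.004, 0.001, -1.0]]
contact_force: [3.8, -0.1, 7.4]
gripper_width: 0.168
grasp_force: 60.8
```

```bash
python3 -m jog '[{"gripper":-1,"dx":-0.004,"dy":0.0002,"dz":0,"twist":0},{"gripper":-1,"dx":-0.008,"dy":0.0004,"dz":0,"twist":0},{"gripper":-1,"dx":-0.012,"dy":0.0006,"dz":0,"twist":0},{"gripper":-1,"dx":-0.012,"dy":0.0006,"dz":0,"twist":0},{"gripper":-1,"dx":-0.012,"dy":0.0006,"dz":0,"twist":0}]'
```

```text
time: 4.32
position: [0.4939, 0.1092, 0.1357]
tcp_rot: [[-0.999, 0.05, 0.006], [0.05, 0.999, -0.0], [-0.006, 0.0, -1.0]]
contact_force: [6.9, -0.2, 4.7]
gripper_width: 0.175
grasp_force: 60.4
```

Contact with the lip is likely. I'll open, go straight up, and check with the top camera.

```bash
python3 -m jog '[{"gripper":1,"dx":0,"dy":0,"dz":0,"twist":0},{"gripper":1,"dx":0,"dy":0,"dz":0,"twist":0},{"gripper":1,"dx":0,"dy":0,"dz":0.01,"twist":0},{"gripper":1,"dx":0,"dy":0,"dz":0.08,"twist":0},{"gripper":1,"dx":0,"dy":0,"dz":0.15,"twist":0}]'
python3 -m jog '[{"gripper":1,"dx":0,"dy":0,"dz":0.06,"twist":0},{"gripper":1,"dx":0,"dy":0,"dz":0.1,"twist":0},{"gripper":1,"dx":0,"dy":0,"dz":0.1,"twist":0},{"gripper":1,"dx":0,"dy":0,"dz":0.1,"twist":0},{"gripper":1,"dx":0,"dy":0,"dz":0.1,"twist":0}]'
python3 - <<'E'
from h import *
s=robot.observe();print(s["position"])
k=P("wrist");w=robot.read_camera("wrist");print("neckcap wrist",proj("wrist",[.594,.1028,.135],k))
t=robot.read_camera("top");print("cap top",proj("top",[.594,.1028,.135]),proj("top",[.503,.1072,.134]))
t=cv2.resize(t[140:284,265:385],None,fx=3,fy=3,interpolation=cv2.INTER_CUBIC)
o=np.zeros((432,800,3),np.uint8);o[:432,:360]=t;o[:275,360:]=cv2.resize(w,(440,275));cv2.imwrite("pics/p2.png",o)
E
```

```text
time: 4.73
position: [0.4893, 0.1088, 0.2082]
tcp_rot: [[-0.999, 0.049, -0.006], [0.049, 0.999, -0.001], [0.006, -0.002, -1.0]]
contact_force: [1.1, -0.3, 0.4]
gripper_width: 0.872
grasp_force: 0.0
time: 5.15
position: [0.4909, 0.1091, 0.2583]
tcp_rot: [[-0.999, 0.049, -0.002], [0.049, 0.999, -0.0], [0.002, -0.0, -1.0]]
contact_force: [0.6, 0.0, -0.2]
gripper_width: 1.001
grasp_force: 0.0
[0.49085076 0.10908185 0.25834834]
neckcap wrist [315.20376035 315.63361076]
cap top [303.26910288 204.34755195] [297.07867266 245.63582362]
```

View pics/p2.png

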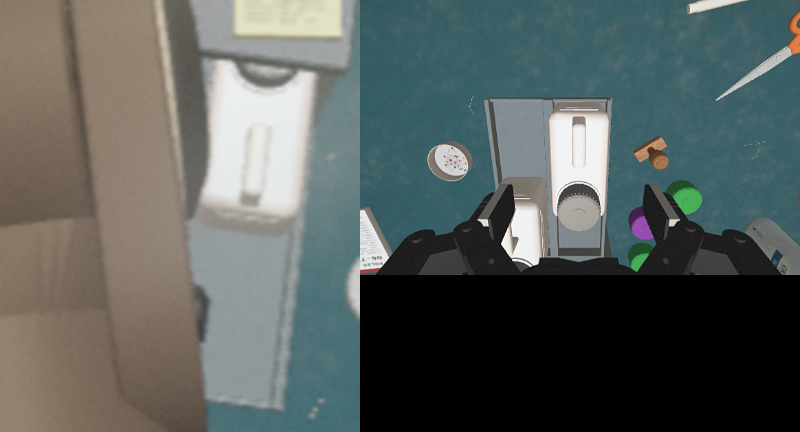

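The wrist view shows the left canister at the front lip with its cap on, the cap top centred at about (317,305) in the full picture. The top camera is blocked by the arm. I'll refine the cap position in an enlarged crop.

```bash
python3 - <<'E'
from h import *
k=P("wrist");im=robot.read_camera("wrist");cv2.imwrite("pics/w3.png",cv2.resize(im[130:350,240:400],None,fx=2.7,fy=2.7,interpolation=cv2.INTER_CUBIC))
for p in[(317,305,.135),(318.5,206,.134)]:print(ray("wrist",*p,k))
E
```

```text
[0.58223563 0.10482297 0.135     ]
[0.49262156 0.11040149 0.134     ]
```

View pics/w3.png

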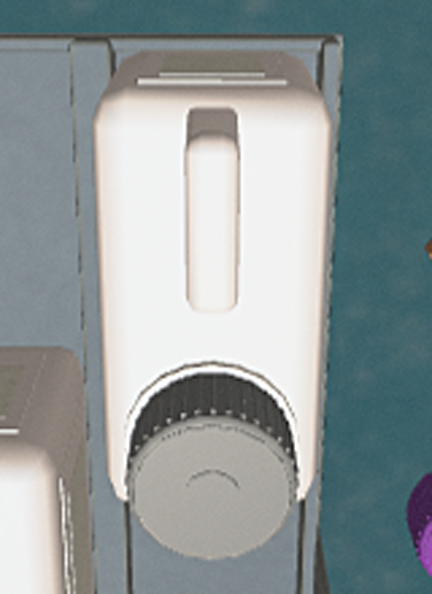

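```bash
python3 - <<'E'
from h import *
k=P("wrist")
a=ray("wrist",319.4,310.7,.135,k);b=ray("wrist",318.9,211.9,.134,k);print(a,b,a-b)
for u in((288.5,310.7),(350.4,310.7),(319.4,284.8),(319.4,336.7)):print(ray("wrist",*u,.135,k)-a)
print(robot.observe()["position"])
E
```

```text
[0.58824288 0.10661621 0.135     ] [0.49758539 0.11048458 0.134     ] [ 0.09065749 -0.00386837  0.001     ]
[-0.00127328 -0.02676148  0.        ]
[0.00127697 0.02683914 0.        ]
[-0.02578998  0.00121077  0.        ]
[ 2.74755496e-02 -1.28990249e-03 -2.77555756e-17]
[0.49066094 0.10902634 0.25783362]
```

```bash
python3 -m jog '[{"gripper":1,"dx":0.05,"dy":0,"dz":0,"twist":0},{"gripper":1,"dx":0.11,"dy":-0.004,"dz":0,"twist":0},{"gripper":1,"dx":0.17,"dy":-0.009,"dz":0,"twist":0},{"gripper":1,"dx":0.199,"dy":-0.009,"dz":-0.03,"twist":0},{"gripper":1,"dx":0.199,"dy":-0.009,"dz":-0.07,"twist":0}]'
python3 -m jog '[{"gripper":1,"dx":0,"dy":0,"dz":-0.05,"twist":0},{"gripper":1,"dx":0,"dy":0,"dz":-0.1,"twist":0},{"gripper":1,"dx":0,"dy":0,"dz":-0.15,"twist":0},{"gripper":1,"dx":0,"dy":0,"dz":-0.184,"twist":0},{"gripper":1,"dx":0,"dy":0,"dz":-0.184,"twist":0}]'
python3 - <<'E'
from h import *
s=robot.observe();print(s["position"])
w=robot.read_camera("wrist");cv2.imwrite("pics/w4.png",w)
E
```

```text
time: 5.72
position: [0.594, 0.1045, 0.2232]
tcp_rot: [[-0.999, 0.05, 0.001], [0.05, 0.999, 0.0], [-0.001, 0.0, -1.0]]
contact_force: [-1.2, -0.1, -0.2]
gripper_width: 0.996
grasp_force: 0.0
time: 6.13
position: [0.5879, 0.1041, 0.1269]
tcp_rot: [[-0.999, 0.049, -0.009], [0.049, 0.999, -0.002], [0.009, -0.002, -1.0]]
contact_force: [-0.9, 0.2, -0.4]
gripper_width: 1.002
grasp_force: 0.0
[0.58794394 0.10409791 0.1268894 ]
```

View pics/w4.png

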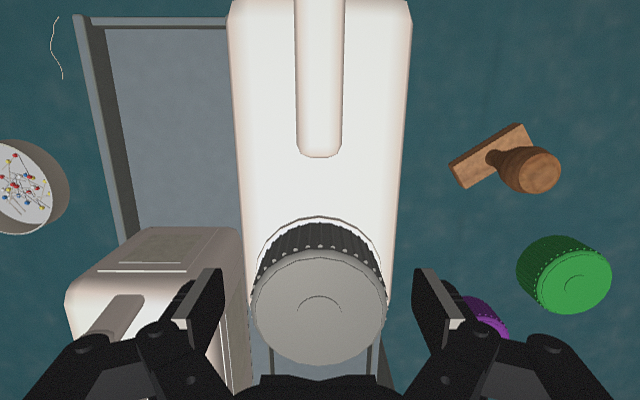

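The wrist view shows the cap top centred at about (318,308), midway between the fingers at 221 and 413. I'll check its x against the TCP, then close.

```bash
python3 - <<'E'
from h import *
print(ray("wrist",318,308,.135),robot.observe()["position"])
E
python3 -m jog '[{"gripper":0.3,"dx":0,"dy":0,"dz":0,"twist":0},{"gripper":-1,"dx":0,"dy":0,"dz":0,"twist":0},{"gripper":-1,"dx":0,"dy":0,"dz":0,"twist":0},{"gripper":-1,"dx":0,"dy":0,"dz":0,"twist":0},{"gripper":-1,"dx":0,"dy":0,"dz":0,"twist":0}]'
```

```text
[0.5901115  0.10539885 0.135     ] [0.5889441  0.1043212  0.12942372]
time: 6.6
position: [0.592, 0.1047, 0.1344]
tcp_rot: [[-0.999, 0.049, 0.004], [0.049, 0.999, 0.0], [-0.004, 0.0, -1.0]]
contact_force: [0.2, 0.1, 5.7]
gripper_width: 0.635
grasp_force: 63.4
```

The cap is gripped. I'll try the anticlockwise direction first.

```bash
python3 -m jog '[{"gripper":-1,"dx":0,"dy":0,"dz":0,"twist":0.1},{"gripper":-1,"dx":0,"dy":0,"dz":0,"twist":0.2},{"gripper":-1,"dx":0,"dy":0,"dz":0,"twist":0.35},{"gripper":-1,"dx":0,"dy":0,"dz":0,"twist":0.5},{"gripper":-1,"dx":0,"dy":0,"dz":0,"twist":0.5}]'; python3 -c "
from h import *
s=robot.observe();print(np.round(s['ft_torque'],2),np.round(s['joints'],1),np.round(s['joint_torque'],2),s['grasp_force'])"
```

```text
time: 7.02
position: [0.5935, 0.1066, 0.1347]
tcp_rot: [[-0.977, -0.213, 0.007], [-0.213, 0.977, 0.005], [-0.007, 0.004, -1.0]]
contact_force: [4.3, 5.8, 3.8]
gripper_width: 0.632
grasp_force: 67.0
[ 1.42 -0.91 -0.96] [10.1 16.7 -5.8 67.1  0.2 -2.2] [ -2.55 -51.42  29.87   2.51  -1.74  -1.62] 66.98741616681218
```

There was resistance of roughly 1–1.6 Nm with side forces. I'll try the other way for comparison.

```bash
python3 -m jog '[{"gripper":-1,"dx":0,"dy":0,"dz":0,"twist":-0.2},{"gripper":-1,"dx":0,"dy":0,"dz":0,"twist":-0.4},{"gripper":-1,"dx":0,"dy":0,"dz":0,"twist":-0.5},{"gripper":-1,"dx":0,"dy":0,"dz":0,"twist":-0.5},{"gripper":-1,"dx":0,"dy":0,"dz":0,"twist":-0.5}]'; python3 -c "
from h import *
s=robot.observe();print(np.round(s['ft_torque'],2),np.round(s['joints'],1),np.round(s['joint_torque'],2),s['grasp_force'])"
python3 -m jog '[{"gripper":-1,"dx":0,"dy":0,"dz":0,"twist":-0.1},{"gripper":-1,"dx":0,"dy":0,"dz":0,"twist":-0.2},{"gripper":-1,"dx":0,"dy":0,"dz":0,"twist":-0.35},{"gripper":-1,"dx":0,"dy":0,"dz":0,"twist":-0.5},{"gripper":-1,"dx":0,"dy":0,"dz":0,"twist":-0.5}]'; python3 -c "
from h import *
s=robot.observe();print(np.round(s['ft_torque'],2),np.round(s['joints'],1),np.round(s['joint_torque'],2),s['grasp_force'])"
```

```text
time: 7.43
position: [0.5927, 0.1052, 0.1344]
tcp_rot: [[-0.999, 0.048, 0.005], [0.048, 0.999, 0.001], [-0.005, 0.001, -1.0]]
contact_force: [3.0, 1.7, 5.2]
gripper_width: 0.637
grasp_force: 67.2
[ 0.11 -0.57 -0.12] [10.1 16.7 -5.9 67.2  0.  12.8] [ -0.3  -49.77  30.17   1.29  -0.13  -0.05] 67.21627528779209
time: 7.85
position: [0.5925, 0.1049, 0.1344]
tcp_rot: [[-0.951, 0.308, 0.005], [0.308, 0.951, 0.001], [-0.004, 0.002, -1.0]]
contact_force: [1.9, -0.3, 7.0]
gripper_width: 0.633
grasp_force: 67.3
[-0.02 -0.47 -0.16] [10.  16.7 -5.9 67.2 -0.  28. ] [  0.29 -49.43  30.38   0.88   0.18   0.59] 67.28183771017939
```

Clockwise turns freely, so this one is a reverse thread. I'll keep turning clockwise.

```bash
for i in 1 2 3; do python3 -m jog '[{"gripper":-1,"dx":0,"dy":0,"dz":0,"twist":-0.2},{"gripper":-1,"dx":0,"dy":0,"dz":0,"twist":-0.4},{"gripper":-1,"dx":0,"dy":0,"dz":0,"twist":-0.6},{"gripper":-1,"dx":0,"dy":0,"dz":0,"twist":-0.8},{"gripper":-1,"dx":0,"dy":0,"dz":0,"twist":-1}]';python3 -c "
from h import *
s=robot.observe();print(np.round(s['ft_torque'],2),np.round(s['joints'],1)[5],np.round(s['joint_torque'],2)[5],s['grasp_force'])"; done
```

```text
time: 8.27
position: [0.5923, 0.1045, 0.1344]
tcp_rot: [[-0.669, 0.744, 0.004], [0.744, 0.669, -0.0], [-0.003, 0.003, -1.0]]
contact_force: [0.9, -1.3, 7.4]
gripper_width: 0.637
grasp_force: 67.3
[-0.38 -0.14  0.06] 58.1 -1.21 67.2789613623172
time: 8.68
position: [0.592, 0.1043, 0.1344]
tcp_rot: [[-0.207, 0.978, 0.004], [0.978, 0.207, -0.001], [-0.001, 0.004, -1.0]]
contact_force: [0.3, -2.1, 7.6]
gripper_width: 0.634
grasp_force: 67.3
[-0.5   0.08  0.13] 88.1 -1.21 67.29016525670886
time: 9.1
position: [0.5911, 0.1038, 0.1344]
tcp_rot: [[0.31, 0.951, 0.002], [0.951, -0.31, -0.002], [-0.001, 0.003, -1.0]]
contact_force: [-3.3, -4.5, 11.4]
gripper_width: 0.634
grasp_force: 67.7
[-0.84  0.86  0.19] 118.1 -1.11 67.65550985466689
```

```bash
python3 -m jog '[{"gripper":-1,"dx":0,"dy":0,"dz":0.005,"twist":0},{"gripper":-1,"dx":0,"dy":0,"dz":0.01,"twist":0},{"gripper":-1,"dx":0,"dy":0,"dz":0.015,"twist":0},{"gripper":-1,"dx":0,"dy":0,"dz":0.02,"twist":0},{"gripper":-1,"dx":0,"dy":0,"dz":0.02,"twist":0}]';python3 - <<'E'
from h import *
s=robot.observe();print(s["position"],s["contact_force"],s["ft_torque"])
E
```

```text
time: 9.52
position: [0.5908, 0.1047, 0.1425]
tcp_rot: [[0.305, 0.952, -0.0], [0.952, -0.305, 0.0], [-0.0, -0.0, -1.0]]
contact_force: [-1.3, -0.9, -0.2]
gripper_width: 0.636
grasp_force: 66.6
[0.59078113 0.10468865 0.14254185] [-1.33011418 -0.92056917 -0.22515491] [-0.3029173   0.33266149 -0.00237479]
```

It rose 8 mm with no canister weight on the wrist, so the cap is free. I'll lift it clear.

```bash
python3 -m jog '[{"gripper":-1,"dx":0,"dy":0,"dz":0.02,"twist":0},{"gripper":-1,"dx":0,"dy":0,"dz":0.05,"twist":0},{"gripper":-1,"dx":0,"dy":0,"dz":0.09,"twist":0},{"gripper":-1,"dx":0,"dy":0,"dz":0.13,"twist":0},{"gripper":-1,"dx":0,"dy":0,"dz":0.17,"twist":0}]'; python3 -m jog '[{"gripper":-1,"dx":0,"dy":0,"dz":0.02,"twist":0},{"gripper":-1,"dx":0,"dy":0,"dz":0.02,"twist":0},{"gripper":-1,"dx":0,"dy":0,"dz":0.02,"twist":0},{"gripper":-1,"dx":0,"dy":0,"dz":0.02,"twist":0},{"gripper":-1,"dx":0,"dy":0,"dz":0.02,"twist":0}]'; python3 - <<'E'
from h import *
o=np.hstack([cv2.resize(robot.read_camera("side")[100:300,220:460],(400,333)),cv2.resize(robot.read_camera("wrist"),(400,333))]);cv2.imwrite("pics/p5.png",o)
E
```

```text
time: 9.93
position: [0.591, 0.1051, 0.229]
tcp_rot: [[0.305, 0.952, 0.001], [0.952, -0.305, 0.001], [0.001, 0.001, -1.0]]
contact_force: [1.0, -0.6, -0.9]
gripper_width: 0.631
grasp_force: 66.5
time: 10.35
position: [0.5904, 0.1046, 0.2358]
tcp_rot: [[0.306, 0.952, -0.002], [0.952, -0.306, -0.0], [-0.001, -0.002, -1.0]]
contact_force: [0.0, -0.3, -1.3]
gripper_width: 0.634
grasp_force: 66.5
```

View pics/p5.png

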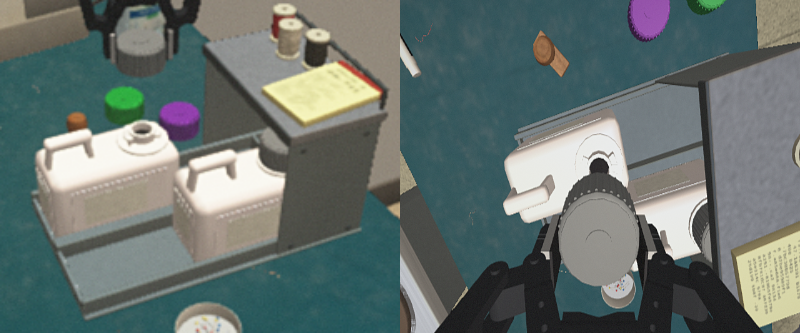

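The side view shows the cap held above the open neck at crop pixel (142,130), with the canister standing. The right canister is still back with its cap on. I'll check the canister's position from the neck, then hand in.

```bash
python3 - <<'E'
from h import *
n=ray("side",305.2,178,.117);d=n[:2]-[.6165,.0516];a=np.radians(-2.75)
x=d@[np.cos(a),np.sin(a)];print(n,"can rack x",x-.045,"y",d@[-np.sin(a),np.cos(a)])
if x-.045<-.062: print(robot.job_done())
E
```

```text
[0.59056121 0.10029693 0.117     ] can rack x -0.07324530389500757 y 0.04739635203910101
the job is handed in; nothing more can be done
None
```

The job is handed in at about 10 s of robot time: the left canister is pulled out to the front lip, its cap (reverse thread, loosened clockwise) is off and held about 10 cm above the neck, and the right canister is still back with its cap on; no verdict was shown.

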